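Sort a sealed cartridge by weight into its spring holder

TASK

The sealed cartridge on the aluminium stand looks the same full or spent, so lift it just clear of the stand (1 to 4 cm) and hold it still there for a second to feel its weight: over 0.5 kg it belongs in the red holder, under 0.5 kg in the blue one. Keeping it low and upright, push it into the right holder from the open front, past the two sprung rollers, until it presses firmly on the sprung stop (about 10 N, never more than 20 N), keep that push for half a second, and never ram the holder or press it down hard. Then let go and leave it standing fully home, with the mug, the tape measure and the steel cup left where they are.

Things in the scene. Friction and masses are not known exactly. Their poses are not given: they have to be found in the camera images.
- cartridge_center (a point): centre of the sealed cartridge, a smooth upright metal cylinder 44 mm in diameter and 95 mm high with a yellow band round its lower part; the point lies on its axis 47.5 mm above its underside; z is its axis. Hidden mass, anywhere from 0.2 to 0.8 kg; within 0.45 to 0.55 kg either holder is accepted
- stand: fixed aluminium stand, a disc 84 mm in diameter and 22 mm thick, on whose top the cartridge starts inside a ring 50 mm inside, 60 mm outside, whose rim is 32 mm above the bench; origin at the centre of its underside on the bench
- red_holder: fixed red-topped spring holder for heavy cartridges. Origin on the bench under the axis of a fully home cartridge; x points from the open front to the stop (the push direction), z up. Base block with seat plate 24 mm high (x -50 to +50 mm, y -56 to +56 mm), on which the cartridge stands; back post at x = 44 mm, 63 mm high. In front of the rollers a cartridge has its axis at x = -50 mm or less
- red_holder_pad: seat plate of the red holder, bare aluminium 98 x 60 mm, on which the cartridge stands; origin at the centre of its top, 24 mm above the bench. Two white upright rollers, 14 mm in diameter, tops 62 mm above the bench, stand at x = -16 mm, y = +-24 mm of it and yield outwards on springs (slick; a push of 3 to 8 N passes them); their fixed side blocks at y = +-50 mm are 61 mm high
- red_holder_stop: black sprung plastic stop of the red holder, slick, 26 x 26 mm face centred 48 mm above the bench (up to 61 mm); origin at the face's place along the holder's x (22 mm from its origin), at bench height. It yields about 1 mm per 7 N, at most 5 mm
- blue_holder: fixed blue-topped spring holder for light cartridges, otherwise identical to the red one: origin, axes and sizes as there
- blue_holder_pad: seat plate of the blue holder, with rollers, as that of the red one
- blue_holder_stop: sprung stop of the blue holder, as that of the red one
- mug: white mug, 83 x 115 x 86 mm, a bystander; origin at the centre of its underside
- tape_measure: yellow tape measure, 64 x 69 x 32 mm, a bystander; origin at the centre of its underside
- steel_cup: small turned steel cup, 38 mm in diameter, 26 mm high, a bystander; origin at the centre of its underside
- rod_jig: fixed jig left of the work that holds an upright black rod 28 mm square and 0.86 m tall, at this place: the arm must keep clear of it (it starts left of the rod). The other fixed fixture, a screw clamp 0.2 m to 0.37 m ahead of the robot and right of its middle, is up to 0.19 m high: keep clear of it too

How it is judged:
On the way, in this order (a step that is already met when the one before it is completed fails the run):
1. the cartridge is held still just clear of the stand (underside 3 to 50 mm above it, still over it) (z of cartridge_center in the frame of stand between 0.0725 and 0.1195 m and horizontal distance between cartridge_center and stand below 0.03 m and linear speed of cartridge below 0.03 m/s and contact force between cartridge and stand below 0.05 N), for 0.4 s.
2. the cartridge, within the rollers, is pressed on a holder's sprung stop with 5 N or more (((contact force between cartridge and red_holder_stop above 5 N and x of cartridge_center in the frame of red_holder above -0.003 m and horizontal distance between cartridge_center and red_holder below 0.008 m) or (contact force between cartridge and blue_holder_stop above 5 N and x of cartridge_center in the frame of blue_holder above -0.003 m and horizontal distance between cartridge_center and blue_holder below 0.008 m))), for 0.2 s.
At the end, for the whole second after the job is handed in: The cartridge stands upright (within 3 degrees), at rest and released, on the base of the holder that its weight calls for (red if its weight is over 0.5 kg, blue if under; either within 0.45 to 0.55 kg), its axis within 4 mm of the fully home place (angle between cartridge_center's own z axis and vertical below 0.06 rad and linear speed of cartridge below 0.02 m/s and contact force between cartridge and the fingers below 0.05 N and ((horizontal distance between cartridge_center and red_holder below 0.004 m and z of cartridge_center in the frame of red_holder below 0.074 m and contact force between cartridge and red_holder_pad above 4.41 N) or (horizontal distance between cartridge_center and blue_holder below 0.004 m and z of cartridge_center in the frame of blue_holder below 0.074 m and contact force between cartridge and blue_holder_pad between 0.8 and 5.4 N))); the robot touches nothing.
It fails at once if the cartridge presses on a sprung stop with more than 20 N (contact force between cartridge and red_holder_stop above 20 N or contact force between cartridge and blue_holder_stop above 20 N).
It fails at once if the cartridge is rammed or pressed on a holder (contacts summed over rollers, stop, seat and body) with more than 45 N (contact force between cartridge and red_holder above 45 N or contact force between cartridge and blue_holder above 45 N).
It fails at once if the cartridge is tipped more than 25 degrees (angle between cartridge_center's own z axis and vertical above 0.436 rad).
It fails at once if the cartridge is carried high (underside over 0.15 m above the bench) (height (world z) of cartridge_center above 0.1975 m).
It fails at once if the mug, tape measure or steel cup is moved more than 20 mm (distance of any of mug, tape_measure, steel_cup from where it was at the start of the episode above 0.02 m).
It also fails if it takes over 64 s, if anything falls off the work surface, if the arm or the gripper's body presses on something with over 40 N, if the wrist force passes 120 N, or if a joint passes its speed limit or range.

ROBOT

A 6-joint arm with a two-finger parallel gripper is mounted at the origin on the work surface; the furniture and walls round the work are solid. World frame = base frame: x ahead of the robot, y to its left, z up, the work surface at z = 0. Lengths are in m, angles in rad, forces in N, time in s.
With the tool pointing down it reaches from about 0.3 to 0.875 m from the base axis. Payload 6.4 kg.
Tool frame: the origin (TCP) lies midway between the tips of the shut fingers; the grasp point (between the pads) lies 19 mm behind it; z points along the fingers, y is the line along which they close (so a half turn about z gives the same grasp; the last joint's range is limited). The gripper opens to 88 mm and grips with 3 to 60 N. Pads are 18 mm wide; open, the fingers measure 123 mm over their backs; the gripper's body (75 mm by 187 mm) begins 45 mm behind the grasp point.
Start: joints at [-1.465, 0.181, 1.607, -0, 1.354, -0.206], TCP at [0.176, -0.547, 0.239] pointing down, gripper open.
Joint ranges: [-2.99, 2.99], [-0.89, 2.07], [0.3, 2.58], [-1.14, 4.28], [0, 2.63], [-3.12, 3.12]. Speed limits (rad/s): [2.57, 2.57, 3.01, 3.14, 3.14, 3.14].

INTERFACE

Orientations are given as a 3x3 rotation matrix whose columns are the frame's x, y, z axes.
In Python, from workcell import arm, camera, camera_params gives the robot as it stands. Calls block until the motion is done:
- arm.goto(position, orientation): joint-space move of the TCP to a pose.
- arm.line_to(position, ori=None, speed=0.15): straight line of the TCP; ori=None keeps the orientation; speed is the mean speed in m/s.
- arm.movej(angles): joint-space move.
- arm.set_gripper(opening): finger opening in m; the grip force is fixed at half the most; returns when the fingers have stopped.
- arm.dwell(seconds).
- arm.solve_ik(position, orientation): joint angles nearest the present ones, or None.
- camera(name): name is "scene" or "top" or "wrist"; returns the picture (420x560x3 uint8, red, green, blue); there is no depth.
- camera_params(name): a dict with "fx", "fy", "cx", "cy" (pixels), "dist" ([k1, k2, p1, p2, k3] as OpenCV has them; the pictures are not rectified), "extrinsics" (4x4, takes a point from camera to world coordinates); the wrist camera has in their place "hand_eye" (4x4, takes a point from camera to tool coordinates, whose origin is the TCP and whose axes are the flange's). Camera axes: x right, y down, z forward; pixel columns grow to the right and rows downward; lengths in m; the calibration is good to about 2 mm. A picture is of the moment at which its call begins: read the wrist's pose just before it. camera_params takes no time and is no camera call.
A pose or a line that the arm cannot do raises arm.PlanningError and nothing moves.
- arm.close_job(): hands the job in; it is judged then, once.
Readings, each from a call of its own:
- arm.current_time_s(): time.
- arm.current_joint_pos(): joint angles.
- arm.current_qd(): joint speeds.
- arm.current_joint_torque(): joint torques, N m.
- arm.current_tool_pos(): TCP position.
- arm.current_tcp_rot(): TCP orientation.
- arm.current_ft_force(): force on the tool from outside, world axes, zero at the start.
- arm.current_ft_torque(): the same for the moment, N m.
- arm.current_finger_gap(): finger opening in m.
- arm.current_grasp_force(): force on a finger pad.
Only numpy, scipy, OpenCV 4.12 (cv2) and the standard library are available. Lean on these libraries where they do the work, as an engineer would, in place of code of your own. Each camera call takes 0.05 s, during which the arm holds its last target. There are 200 camera calls.

## Working session

There is one attempt and no reset: what is moved stays moved. The work goes in short steps, each a Python script; the robot and the scene stay as the last script left them, time stands still between calls to the robot, and variables do not carry over. Pictures are saved under pics/ and viewed, at most 10 in all, crops included, and the job is handed in when it is done.

```bash
mkdir -p pics; ls; python3 - <<'E'
from workcell import arm, camera, camera_params
import cv2
for n in("scene","top"):
    cv2.imwrite(f"pics/{n}0.png",camera(n)[:,:,::-1])
    p=camera_params(n);print(n,p)
print(camera_params("wrist"));print(arm.current_time_s(),arm.current_ft_force(),arm.current_tcp_rot())
E
```

```text
pics
scene {'fx': 457.1490680712916, 'fy': 457.1490680712916, 'cx': 282.7448800134391, 'cy': 210.89297166039975, 'dist': array([-0.10154534,  0.        ,  0.        ,  0.        ,  0.        ]), 'extrinsics': array([[ 0.75086692, -0.26664271,  0.60423549, -0.09892053],
       [-0.66032203, -0.32133995,  0.67876023, -0.79507206],
       [ 0.01317853, -0.90864861, -0.4173536 ,  0.50279491],
       [ 0.        ,  0.        ,  0.        ,  1.        ]])}
top {'fx': 531.3295746349003, 'fy': 531.3295746349003, 'cx': 289.5712647053877, 'cy': 205.87198101814312, 'dist': array([-0.18440653,  0.        ,  0.        ,  0.        ,  0.        ]), 'extrinsics': array([[ 6.94834928e-03, -9.92608837e-01,  1.21158640e-01,
         3.62059627e-01],
       [-9.99974929e-01, -7.06251129e-03, -5.12848664e-04,
        -9.49248532e-02],
       [ 1.36474238e-03, -1.21152039e-01, -9.92633024e-01,
         1.37383648e+00],
       [ 0.00000000e+00,  0.00000000e+00,  0.00000000e+00,
         1.00000000e+00]])}
{'fx': 354.8889715599034, 'fy': 354.8889715599034, 'cx': 281.53001895250407, 'cy': 210.16788270351512, 'dist': array([-0.05549308,  0.        ,  0.        ,  0.        ,  0.        ]), 'hand_eye': array([[-4.58574083e-04, -9.62859630e-01, -2.70002079e-01,
         6.97839302e-02],
       [ 9.99999887e-01, -4.75623475e-04, -2.27919810e-06,
        -7.67902019e-05],
       [-1.26224780e-04, -2.70002050e-01,  9.62859739e-01,
        -1.45285499e-01],
       [ 0.00000000e+00,  0.00000000e+00,  0.00000000e+00,
         1.00000000e+00]])}
0.1 [ 0.01058739 -0.1466821  -0.26268194] [[ 9.51770757e-01  3.06810038e-01 -1.62133120e-04]
 [ 3.06809917e-01 -9.51769572e-01  1.53522808e-03]
 [ 3.16710017e-04 -1.51092925e-03 -9.99998808e-01]]
```

View pics/scene0.png

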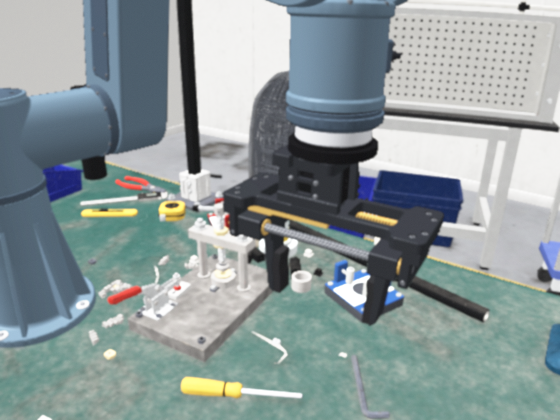

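View pics/top0.png

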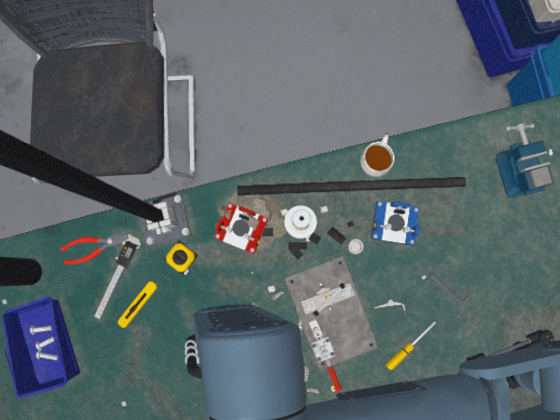

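The scene view is largely blocked by the gripper. In the top view the cartridge stands at about (300,221), the red holder at (242,228) and the blue at (396,223). The steel cup is at (356,246), the mug at (378,158), the tape at (180,257), the rod base near (165,220) and the clamp at (330,310).

```bash
cat > h.py <<'E'
from workcell import arm, camera, camera_params
import numpy as np, cv2
def cam(n):
    p=camera_params(n)
    K=np.array([[p['fx'],0,p['cx']],[0,p['fy'],p['cy']],[0,0,1.]])
    if n=='wrist':
        T=np.eye(4);T[:3,:3]=arm.current_tcp_rot();T[:3,3]=arm.current_tool_pos();T=T@p['hand_eye']
    else: T=p['extrinsics']
    return K,np.array(p['dist']),np.array(T)
def ray(c,uv):
    K,d,T=c
    q=cv2.undistortPoints(np.array(uv,float).reshape(-1,1,2),K,d).reshape(-1,2)
    return T[:3,3],np.c_[q,np.ones(len(q))]@T[:3,:3].T
def onplane(c,uv,z):
    o,r=ray(c,uv); return o+r*((z-o[2])/r[:,2])[:,None]
def tri(c1,uv1,c2,uv2):
    o1,r1=ray(c1,uv1);o2,r2=ray(c2,uv2);out=[]
    for a,b in zip(r1,r2):
        s=np.linalg.lstsq(np.c_[a,-b],o2-o1,rcond=None)[0]
        out.append(np.r_[(o1+a*s[0]+o2+b*s[1])/2, np.linalg.norm(o1+a*s[0]-o2-b*s[1])])
    return np.array(out)
def down(yaw): # tool x at angle yaw, z down; tool y at yaw-90
    c,s=np.cos(yaw),np.sin(yaw)
    return np.array([[c,s,0],[s,-c,0],[0,0,-1.]])
E
python3 - <<'E'
from h import *
np.set_printoptions(precision=3,suppress=True)
c=cam('top')
for n,u,v,z in[('cart',300,221,.117),('red',242,228,.062),('blue',396,223,.062),('cup',356,246,.026),('mug',378,158,.086),('tape',180,257,.03),('rod',165,220,.05),('clamp',330,310,.05),('bar',350,186,.02),('vise',525,165,.1)]:
    print(n,onplane(c,[[u,v]],z))
for yaw in (0,np.pi,1.57,-1.57):
  for p in([.42,-.12,.42],[.38,-.12,.42],[.52,-.12,.42]):
    print(yaw,p,arm.solve_ik(p,down(yaw)))
im=camera('top')[130:340,130:470]
cv2.imwrite('pics/topcrop.png',cv2.resize(im[:,:,::-1],None,fx=2.3,fy=2.3,interpolation=cv2.INTER_CUBIC))
E
```

```text
cart [[ 0.479 -0.121  0.117]]
red [[0.466 0.022 0.062]]
blue [[ 0.481 -0.362  0.062]]
cup [[ 0.425 -0.265  0.026]]
mug [[ 0.641 -0.315  0.086]]
tape [[0.393 0.182 0.03 ]]
rod [[0.485 0.219 0.05 ]]
clamp [[ 0.265 -0.197  0.05 ]]
bar [[ 0.58  -0.252  0.02 ]]
vise [[ 0.627 -0.694  0.1  ]]
0 [0.42, -0.12, 0.42] [-0.551 -0.232  1.654 -0.     1.719  1.019]
0 [0.38, -0.12, 0.42] [-0.606 -0.327  1.727 -0.     1.741  0.965]
0 [0.52, -0.12, 0.42] [-0.449 -0.002  1.446 -0.     1.697  1.121]
3.141592653589793 [0.42, -0.12, 0.42] [-0.551 -0.232  1.654 -0.     1.719 -2.122]
3.141592653589793 [0.38, -0.12, 0.42] [-0.606 -0.327  1.727 -0.     1.741 -2.177]
3.141592653589793 [0.52, -0.12, 0.42] [-0.449 -0.002  1.446 -0.     1.697 -2.02 ]
1.57 [0.42, -0.12, 0.42] [-0.551 -0.232  1.654 -0.     1.719 -0.551]
1.57 [0.38, -0.12, 0.42] [-0.606 -0.327  1.727 -0.     1.741 -0.605]
1.57 [0.52, -0.12, 0.42] [-0.449 -0.002  1.446 -0.     1.697 -0.449]
-1.57 [0.42, -0.12, 0.42] [-0.551 -0.232  1.654 -0.     1.719  2.589]
-1.57 [0.38, -0.12, 0.42] [-0.606 -0.327  1.727 -0.     1.741  2.535]
-1.57 [0.52, -0.12, 0.42] [-0.449 -0.002  1.446 -0.     1.697  2.691]
```

View pics/topcrop.png

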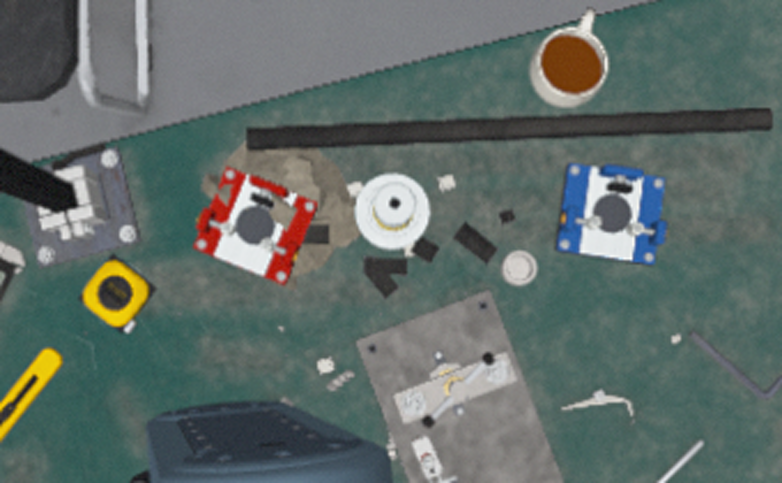

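The crop shows both holders with their open fronts toward the robot (bottom) and their stops (black) at the top. Each seat has a dark disc at the home place. The cartridge sits in the white ring at crop (392,205).

```bash
python3 - <<'E'
from h import *
import pickle
d={}
for i,y in enumerate((-.28,-.03)):
    arm.goto([.41,y,.40],down(0)); arm.dwell(.3)
    c=cam('wrist'); im=camera('wrist'); d[i]=(c,im)
    cv2.imwrite(f'pics/w{i}.png',im[:,:,::-1])
pickle.dump(d,open('v.pkl','wb'))
print(arm.current_time_s())
v=np.vstack([d[0][1],d[1][1]])[:,:,::-1]
cv2.imwrite('pics/both.png',cv2.resize(v[0:420],(800,600),interpolation=cv2.INTER_CUBIC))
E
```

```text
3.2833
```

View pics/w0.png

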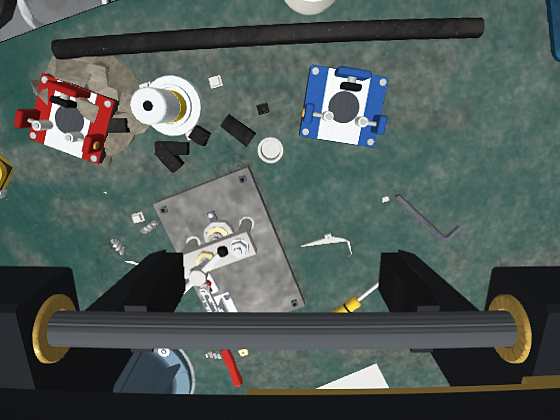

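View pics/w1.png

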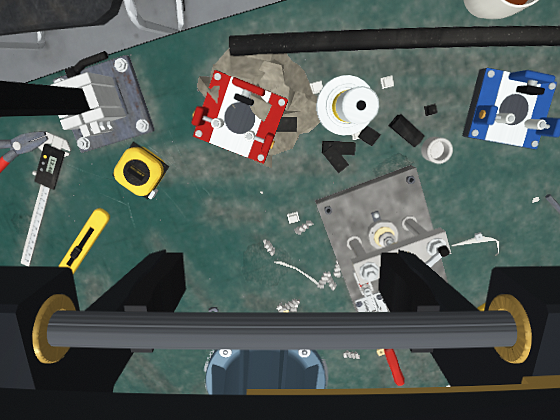

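w0 and w1 show the black dot on the cartridge top at (148,105) and (361,104). The blue home disc is at (344,107) in w0 and the red one at (239,116) in w1, each with four corner screws around it. I'll make an enlarged mosaic to get the pixel features.

```bash
python3 - <<'E'
import pickle,cv2,numpy as np
d=pickle.load(open('v.pkl','rb'))
def crop(i,u,v,s=50): return cv2.resize(d[i][1][v-s:v+s,u-s:u+s,::-1],(400,300) if 0 else (300,300),interpolation=cv2.INTER_CUBIC)
m=np.vstack([np.hstack([crop(1,239,116),crop(0,344,107)]),np.hstack([crop(0,68,118),crop(1,513,108,47)])])
cv2.imwrite('pics/m.png',m)
E
```

```text
(no output)
```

View pics/m.png

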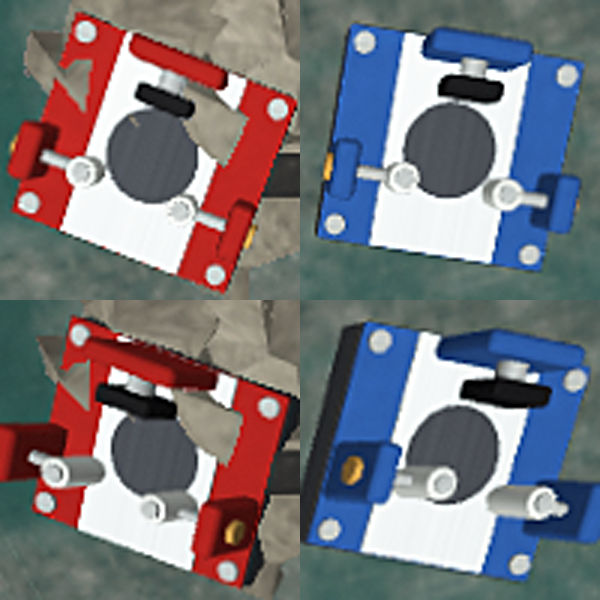

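The mosaic shows the four corner screws of each holder clearly in both views, so I can triangulate them, along with the discs and the cartridge dot.

```bash
python3 - <<'E'
from h import *
import pickle
np.set_printoptions(precision=4,suppress=True)
d=pickle.load(open('v.pkl','rb'));c0,c1=d[0][0],d[1][0]
def px(m,u,v,s=50): return np.array([u-s,v-s])+np.array(m)*(2*s/300)-.5+ (s/300)
def ref(i,p,f,r=4):
    # centroid of mask component nearest p
    u,v=np.round(p).astype(int);w=d[i][1][v-r:v+r+1,u-r:u+r+1].astype(int)
    ys,xs=np.nonzero(f(w));return np.array([u-r+xs.mean(),v-r+ys.mean()]),len(xs)
R1=px([(86,32),(278,109),(215,275),(29,203)],239,116);R0=px([(79,35),(269,108),(228,271),(44,203)],68,118)
B0=px([(65,42),(268,75),(229,254),(35,224)],344,107);B1=px([(80,41),(275,79),(220,264),(29,228)],513,108,47)
scr=lambda w:(w.min(2)>130)
H={}
for n,P0,P1 in(('red',R0,R1),('blue',B0,B1)):
    P0=np.array([ref(0,p,scr,3)[0] for p in P0]);P1=np.array([ref(1,p,scr,3)[0] for p in P1])
    t=tri(c0,P0,c1,P1);print(n);print(t)
    ci,Pi=(c1,P1) if n=='red' else (c0,P0)
    X=onplane(ci,Pi,t[:,2].mean())   # near view
    for X in(X,t[:,:3]):
        fx=(X[0]+X[1]-X[2]-X[3]);print('ctr',X.mean(0),'yaw',np.degrees(np.arctan2(fx[1],fx[0])),
         'yaw2',np.degrees(np.arctan2(*(X[0]+X[3]-X[1]-X[2])[[1,0]]))-90,np.linalg.norm(X[0]-X[3]),np.linalg.norm(X[0]-X[1]))
# discs
for n,i,u,v in(('red',1,239,116),('blue',0,344,107),('red',0,68,118),('blue',1,513,106)):
    w=d[i][1][v-25:v+25,u-25:u+25].astype(int)
    m=((w.max(2)<110)&(w.max(2)>50)&(np.ptp(w,2)<30)).astype(np.uint8)
    m=cv2.morphologyEx(m,cv2.MORPH_OPEN,np.ones((3,3),np.uint8))
    k,l,st,ce=cv2.connectedComponentsWithStats(m);j=l[25,25]
    hull=cv2.convexHull(np.argwhere(l==j)[:,::-1].astype(np.int32))
    e=cv2.fitEllipse(hull);uv=np.array(e[0])+[u-25,v-25]
    print(n,i,st[j],e,uv,onplane((c0,c1)[i],[uv],.024))
dark=lambda w:(w.max(2)<70)
a=[ref(0,(148,105),dark,9),ref(1,(361,104),dark,9)];print(a,tri(c0,[a[0][0]],c1,[a[1][0]]),onplane(c0,[a[0][0]],.117),onplane(c1,[a[1][0]],.117))
ct=cam('top');print('top disc',onplane(ct,[[130+612/2.3,130+213/2.3],[130+257/2.3,130+225/2.3]],.024))
E
```

```text
red
[[ 0.5278  0.0591  0.0232  0.0007]
 [ 0.4923 -0.03    0.0229  0.    ]
 [ 0.4141  0.0006  0.0232  0.    ]
 [ 0.4494  0.0901  0.0233  0.    ]]
ctr [0.4708 0.0299 0.0231] yaw -21.530207306949332 yaw2 -21.52130028352461 0.08398652006180644 0.09576562291962736
ctr [0.4709 0.0299 0.0231] yaw -21.482576140300996 yaw2 -21.627319414751966 0.08428806696718862 0.0958808086899487
blue
[[ 0.5337 -0.3267  0.0238  0.0001]
 [ 0.5197 -0.4222  0.0222  0.0002]
 [ 0.4365 -0.4088  0.0237  0.0002]
 [ 0.451  -0.3144  0.0226  0.0002]]
ctr [ 0.4852 -0.368   0.0231] yaw -8.70253218386057 yaw2 -8.568722610234715 0.08374101129414824 0.09626260321853804
ctr [ 0.4852 -0.368   0.0231] yaw -8.796062584221657 yaw2 -8.53111620427417 0.0836547315465304 0.09653224771629795
red 1 [ 11  12  30  31 727] ((25.33727264404297, 26.609642028808594), (29.87439727783203, 31.25341033935547), 166.9728546142578) [239.3373 117.6096] [[0.4709 0.0296 0.024 ]]
blue 0 [ 10  10  30  31 725] ((24.425273895263672, 24.74029541015625), (29.642126083374023, 31.413726806640625), 16.128982543945312) [343.4253 106.7403] [[ 0.4854 -0.3679  0.024 ]]
red 0 [ 12  15  29  25 601] ((25.958261489868164, 26.438674926757812), (26.56320571899414, 30.36716079711914), 132.3851776123047) [ 68.9583 119.4387] [[0.4709 0.0295 0.024 ]]
blue 1 [ 11  13  29  30 535] ((25.526334762573242, 27.845481872558594), (27.02914047241211, 30.998897552490234), 35.88400650024414) [513.5263 108.8455] [[ 0.4857 -0.3675  0.024 ]]
[(array([147.2297, 105.4324]), 74), (array([360.8   , 104.8923]), 65)] [[ 0.4869 -0.123   0.1171  0.    ]] [[ 0.4869 -0.123   0.117 ]] [[ 0.4869 -0.123   0.117 ]]
top disc [[ 0.4854 -0.3697  0.024 ]
 [ 0.4695  0.026   0.024 ]]
```

Both views agree, and the heights match: holder plates at 23 mm and the cartridge top at 117 mm. Next step is to grasp with the fingers closing roughly along the push direction, weigh, and check where the clamp reaches.

```bash
cat >> h.py <<'E'
HOME={'red':(np.array([.4709,.0298]),np.radians(-21.5)),'blue':(np.array([.4853,-.3679]),np.radians(-8.65))}
CART=np.array([.4869,-.123])
def ft(n=20,dt=.02):
    a=[]
    for _ in range(n): a.append(arm.current_ft_force()); arm.dwell(dt)
    return np.mean(a,0)
E
python3 - <<'E'
from h import *
import pickle
np.set_printoptions(precision=3,suppress=True)
d=pickle.load(open('v.pkl','rb'));c0,c1=d[0][0],d[1][0]
print('plate',onplane(c0,[[303,300],[248,168],[155,203]],.02))
print('tall',tri(c0,[[245,247],[217,232],[210,215]],c1,[[447,243],[383,237],[375,217]]))
R=down(np.radians(-15+90))
arm.set_gripper(.088)
arm.goto([*CART,.20],R)
arm.line_to([*CART,.072]); arm.dwell(.3)
f0=ft(); print(f0,arm.current_tool_pos())
arm.set_gripper(0.0); arm.dwell(.2)
print('gap',arm.current_finger_gap(),arm.current_grasp_force(),arm.current_ft_force())
arm.line_to([*CART,.072+.022],speed=.04); arm.dwell(.6)
f1=ft(40); print(f1,arm.current_finger_gap(),'mass',-(f1-f0)[2]/9.81,arm.current_tool_pos(),arm.current_time_s())
c=cam('wrist');im=camera('wrist');cv2.imwrite('pics/held.png',im[:,:,::-1])
E
```

```text
plate [[ 0.177 -0.315  0.02 ]
 [ 0.397 -0.23   0.02 ]
 [ 0.344 -0.085  0.02 ]]
tall [[ 0.321 -0.235  0.139  0.004]
 [ 0.301 -0.183  0.043  0.008]
 [ 0.326 -0.172  0.032  0.003]]
[0.035 0.086 0.203] [ 0.487 -0.123  0.072]
gap 0.04350877168058219 29.994282871484756 [-1.28   0.647  0.42 ]
[ 0.1    0.007 -6.141] 0.04349744732320517 mass 0.6466187311553834 [ 0.487 -0.123  0.094] 9.3333
```

View pics/held.png

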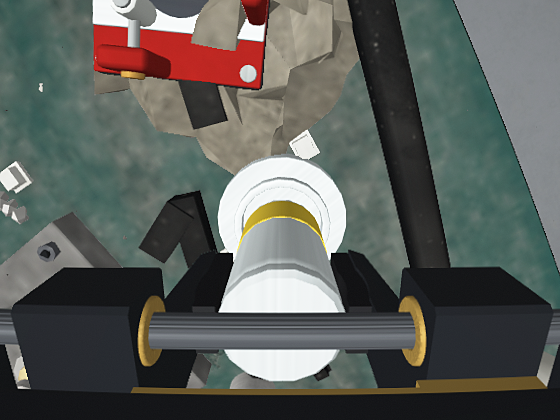

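The mass is 0.647 kg, so it goes in the red holder. The picture shows the cartridge centred between the fingers and clear of the ring.

```bash
python3 - <<'E'
from h import *
np.set_printoptions(precision=2,suppress=True)
h,a=HOME['red'];u=np.array([np.cos(a),np.sin(a)]);R=down(a+np.pi/2)
P=lambda x,z:[*(h+u*x),z]
arm.line_to([*CART,.125],speed=.08)
arm.line_to(P(-.068,.125),R,speed=.12)
arm.line_to(P(-.068,.0758),speed=.06); arm.dwell(.4)
b=ft(20); print('base',b,arm.current_time_s())
U=np.r_[u,0]
def F(n=4): 
    f=ft(n,.01)-b; return -f@U, f
arm.line_to(P(-.036,.0758),speed=.05); print('pre',F())
x=-.036
while x<.006:
    x+=.001 if x<-.004 else .0004
    arm.line_to(P(x,.0758),speed=.02)
    p,f=F(); print(round(x*1000,1),round(p,2),f)
    if abs(f[2])>12 or p>9.3 or abs(f@[-u[1],u[0],0])>15: break
    if x<-.004 and p>14: break
print(arm.current_time_s(),(arm.current_tool_pos()[:2]-h)@u)
if x>-.002 and p>7: arm.dwell(.6); print('held',F(),arm.current_time_s())
E
```

```text
base [ 0.23  0.14 -6.15] 13.4
pre (np.float64(0.1723818145323823), array([-0.23, -0.12, -0.06]))
-35.0 -0.03 [-0.26 -0.75 -0.05]
-34.0 -0.47 [ 0.32 -0.46 -0.39]
-33.0 0.49 [-0.54 -0.05 -0.38]
-32.0 0.96 [-1.13 -0.25  0.17]
-31.0 2.16 [-1.94  0.98 -0.56]
-30.0 3.55 [-3.35  1.18 -0.6 ]
-29.0 3.84 [-3.52  1.54 -0.96]
-28.0 4.68 [-4.51  1.31 -0.9 ]
-27.0 4.82 [-4.58  1.53 -1.21]
-26.0 5.04 [-4.84  1.45 -0.8 ]
-25.0 5.03 [-4.82  1.5  -0.83]
-24.0 4.74 [-4.56  1.34 -0.65]
-23.0 4.88 [-4.42  2.09 -1.14]
-22.0 3.95 [-3.76  1.22 -1.22]
-21.0 3.75 [-3.76  0.69 -1.01]
-20.0 3.03 [-3.22  0.08 -0.99]
-19.0 2.97 [-2.99  0.51 -0.93]
-18.0 2.05 [-2.07  0.34 -0.91]
-17.0 1.69 [-1.65  0.42 -0.76]
-16.0 1.1 [-1.11  0.18 -1.11]
-15.0 0.88 [-0.95  0.   -0.84]
-14.0 0.28 [-0.38 -0.18 -0.85]
-13.0 -0.34 [ 0.13 -0.6  -0.36]
-12.0 -1.16 [ 0.81 -1.11 -0.82]
-11.0 -1.43 [ 1.17 -0.91 -0.65]
-10.0 -2.2 [ 1.98 -0.99 -0.56]
-9.0 -2.3 [ 2.17 -0.76 -0.54]
-8.0 -2.69 [ 2.3  -1.49 -0.24]
-7.0 -2.56 [ 2.26 -1.25 -0.68]
-6.0 -3.37 [ 2.88 -1.87 -0.3 ]
-5.0 -2.88 [ 2.61 -1.22 -0.35]
-4.0 -3.08 [ 2.79 -1.32 -0.11]
-3.6 -2.08 [ 1.83 -1.03  0.09]
-3.2 -2.14 [ 1.88 -1.05 -0.35]
-2.8 -2.05 [ 1.87 -0.83 -0.4 ]
-2.4 -2.19 [ 2.07 -0.71 -0.4 ]
-2.0 -1.8 [ 1.54 -1.01 -0.53]
-1.6 -1.31 [ 1.32 -0.21  0.15]
-1.2 -1.52 [ 1.21 -1.09  0.3 ]
-0.8 -0.85 [ 0.73 -0.49 -0.37]
-0.4 -1.21 [ 1.31  0.02 -0.1 ]
0.0 0.51 [-0.6  -0.14 -0.07]
0.4 1.61 [-1.55  0.45 -0.4 ]
0.8 3.56 [-3.27  1.42 -0.35]
1.2 5.4 [-5.23  1.45  0.29]
1.6 6.28 [-5.77  2.49  1.45]
2.0 6.85 [-6.4   2.44  0.82]
2.4 7.1 [-6.6   2.63  0.82]
2.8 7.8 [-7.27  2.81  0.83]
3.2 7.69 [-7.34  2.35  0.98]
3.6 8.83 [-8.16  3.39  1.17]
4.0 9.35 [-8.61  3.66  1.66]
28.9583 0.0013358049676181632
held (np.float64(9.600084489963097), array([-8.99,  3.38,  1.27])) 29.5917
```

```bash
python3 - <<'E'
from h import *
np.set_printoptions(precision=2,suppress=True)
h,a=HOME['red'];u=np.array([np.cos(a),np.sin(a)])
P=lambda x,z:[*(h+u*x),z]
b=np.array([.23,.14,-6.15]);U=np.r_[u,0]
arm.line_to(P(.0012,.0758),speed=.01);f=ft(5)-b;print(-f@U,f)
z=.0758
while z>.070:
    z-=.0004;arm.line_to(P(.0012,z),speed=.01);f=ft(4,.01)-b;print(round(z*1e3,1),round(-f@U,2),f)
    if f[2]>5: break
t=arm.current_tool_pos();print(t)
arm.set_gripper(.088);arm.dwell(.3)
print(arm.current_finger_gap(),arm.current_ft_force(),arm.current_time_s())
arm.line_to([*arm.current_tool_pos()[:2],.20],speed=.08)
# look: park so that the wrist camera sees the holder
arm.goto([.41,-.05,.36],down(0));arm.dwell(.3)
c=cam('wrist');im=camera('wrist');cv2.imwrite('pics/end.png',im[:,:,::-1])
import pickle;pickle.dump((c,im),open('e.pkl','wb'))
print(arm.current_time_s(),arm.current_ft_force())
E
```

```text
5.769366211641054 [-5.44  1.94 -0.89]
75.4 5.84 [-5.56  1.82 -0.12]
75.0 6.07 [-5.71  2.05  0.45]
74.6 5.92 [-5.29  2.74  0.05]
74.2 6.14 [-5.78  2.07  0.89]
73.8 7.79 [-7.35  2.6   5.01]
[0.47 0.03 0.07]
0.08828752943168285 [-0.88  0.34  0.42] 32.6167
35.6167 [-0.27  0.14 -0.34]
```

View pics/end.png

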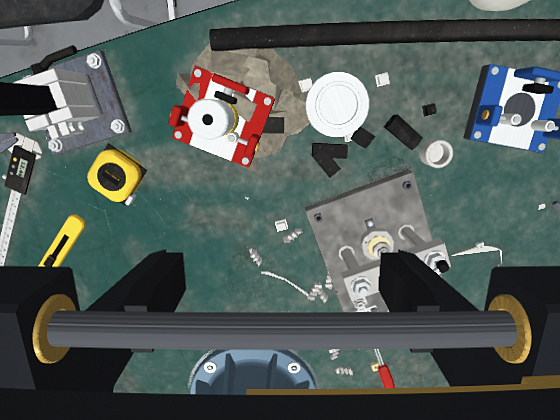

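The picture shows the cartridge released in the red holder, with its top dot near (208,120). I'll check that dot against the home axis.

```bash
python3 - <<'E'
from h import *
import pickle
c,im=pickle.load(open('e.pkl','rb'))
w=im[111:130,199:218].astype(int);ys,xs=np.nonzero(w.max(2)<70)
p=onplane(c,[[199+xs.mean(),111+ys.mean()]],.119)[0]
h,a=HOME['red'];d=p[:2]-h;u=np.array([np.cos(a),np.sin(a)])
print(len(xs),p,'along',d@u*1e3,'lat',d@[-u[1],u[0]]*1e3)
E
```

```text
85 [0.4712697  0.02936517 0.119     ] along 0.5033399902492799 lat -0.2690733754679253
```

Fully home: the top dot is within 1 mm of the home axis at standing height, so it is also upright. I'll hand the job in.

```bash
python3 -c "
from h import *
print(arm.close_job())"
```

```text
the job is handed in; nothing more can be done
None
```

The cartridge weighed 0.65 kg, so I pushed it into the red holder, held it on the stop at about 9.6 N for over half a second, released it standing within 1 mm of the home place, and handed the job in; the hand-in returned no verdict.

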